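# Park the roller at the top of the ramp and shut the start gate

## Task

With closed fingertips, gently push the brass roller up the sloped gutter, keeping your fingers on it to the lip rather than flicking it, so that it drops over the lip, settles against the black end stop and does not roll back; do not jam it against the stop. Only when it is parked and you have let go of it, push the red gate arm round until it stands fully across the gutter behind the roller. Lift nothing, keep the roller down in the gutter, and leave the weight, tape, beaker and magnet where they are.

Things in the scene. Friction and masses are not known exactly. Their poses are not given: they have to be found in the camera images.
- ramp: Ramp fixed to the worktop: wooden board 345 x 118 x 12 mm under a grey metal gutter. Origin on the worktop under the gutter's centre line; x points horizontally uphill, y left of uphill (the gate's side), z up. Below, 'ramp (x, y, z)' are mm in this frame. Gutter 56 mm wide inside (y -28 to 28), slope 7 degrees; side walls 4 mm thick, 12 mm above the running surface; wall top z=71 at the high end.
- gutter_foot (a point): Middle of the running surface at the low end, ramp (-165, 0, 31); its x axis runs up the 7 degree slope, z is square to the surface. A black foot stop, 12 mm high, fills ramp x -173 to -165.
- lip (a point): Middle of the lip at the top of the slope, ramp (90, 0, 62). Beyond it the floor drops 4 mm into a grey pocket that slopes 4 degrees down to the black end stop (face at ramp x=137, top z=90).
- rest (a point): Where the roller's centre lies when it is parked in the pocket touching the end stop: ramp (112, 0, 82); axes as the ramp's.
- roller: Polished (slippery) brass-coloured cylinder, 50 mm diameter, 50 mm long, 0.25 kg, across the gutter; origin at its centre, y along its axis (x, z turn as it rolls). Starts on the foot stop, centre at ramp (-146, 0, 59). Push it at axis height, 25 mm above the running surface. Rolls back if let go below the lip; with its centre 10 mm past the lip it drops into the pocket and stays.
- gate (a joint): Angle of the red gate arm about its vertical pivot, growing anticlockwise from above. 0 = wide open, flared 20 degrees outward from pointing downhill; 0.35 = straight downhill; 1.92 = fully across the gutter (a firm stop), 6 mm clear of the parked roller. Starts at 0 to 0.3; stays where left (light friction, under 1.5 N at mid-arm).
- gate_pivot (a point): On the gate's pivot axis at mid-height of the arm: ramp (76, 48, 90). The hub is 18 mm across.
- gate_tip (a point): Near the free end of the gate arm, at mid-height, 66 mm from the pivot axis (the arm ends at 69 mm). The arm is a red bar 10 mm thick and 24 mm tall, from ramp z=79 to z=103.
- brass_weight: Bystander: brass weight with a knob on top, 24 mm across, 41 mm tall. Origin at the centre of its underside.
- tape: Bystander: black roll of insulating tape lying flat, 52 mm across, 19 mm high. Origin at the centre of its underside.
- beaker: Bystander: small clear beaker, 47 x 54 mm, 59 mm tall, beyond the high end. Origin at the centre of its underside.
- magnet: Bystander: red and blue bar magnet lying flat, 14 x 76 x 10 mm. Origin at the centre of its underside.
Mind the look-alikes: they are no part of the job. Of the things that look like the roller, the smaller one is meant.

How it is judged:
By the outcome, as a careful person would: the job done as asked, in the order asked, and still so for the second after the job is handed in, with the robot touching nothing.
It also fails if it takes over 54 s, if anything falls off the work surface, if the arm or the gripper's body presses on something with over 40 N, if the wrist force passes 120 N, or if a joint passes its speed limit or range.

## Robot

A 7-joint arm with a two-finger parallel gripper is mounted at the origin on the work surface; the furniture and walls round the work are solid. World frame = base frame: x ahead of the robot, y to its left, z up, the work surface at z = 0. Lengths are in m, angles in rad, forces in N, time in s.
With the tool pointing down it reaches from about 0.4 to 0.875 m from the base axis. Payload 19.3 kg.
Tool frame: the origin (TCP) lies midway between the tips of the shut fingers; the grasp point (between the pads) lies bot.pinch_z behind it (bot.pinch_z is the distance from the TCP to the grasp point, in m); z points along the fingers, y is the line along which they close (so a half turn about z gives the same grasp; the last joint's range is limited). The gripper opens to 85 mm and grips with 20 to 120 N. Pads are 22 mm wide; open, the fingers measure 114 mm over their backs; the gripper's body (76 mm by 85 mm) begins 54 mm behind the grasp point. The pads swing forward as they close: fully open they stand 13 mm farther back than shut.
Start: joints at [-1.354, 0.521, -0.036, 1.599, 0.021, 1.021, -0.113], TCP at [0.177, 0.599, 0.231] pointing down, gripper open.
Joint ranges: [-2.91, 2.91], [-0.3, 2.13], [-1.5, 1.42], [0.17, 2.43], [-1.26, 4.41], [0.16, 1.93], [-2.52, 2.52]. Speed limits (rad/s): [1.89, 1.89, 2.39, 2.39, 3.01, 3.01, 3.01].

## Interface

Orientations are given as [roll, pitch, yaw] about the fixed x, y, z axes, in that order (R = Rz(yaw) Ry(pitch) Rx(roll)).
In Python, from workcell import readout, grab_frame, camera_info, workorder, bot gives the robot as it stands. The module is installed in compiled form; this text tells all that it offers.
- The arm moves only by the tool drive_tool, never from a script. Its argument "targets" is a list of rows, each an object of numbers: "dx", "dy", "dz": the shift along the tool's x, y, z as a fraction of full scale; "yaw": the turn about the tool's z as a fraction of full scale; "fingers": the closure, from 0 (fully open) to 1 (shut). In form: [{"dx": .., "dy": .., "dz": .., "yaw": .., "fingers": ..}, ...]. A call has 1 to 20 rows; each row shifts and turns the commanded pose from where the row before left it, along the tool's axes as they then stand; what a row does not reach is not made up. Full scale, the value 1, is 0.1 m for a shift and 90 degrees for a turn. A row lasts 1/10 s, in which the tool goes at most 50 mm and 8.59 degrees, less where a joint would pass 70% of its speed; a pose out of reach is approached as far as the arm can. A call with a number of a shift or a turn outside -1 to 1 is refused whole. A call with a gripper value outside its range is refused whole. The fingers move at their own pace and stop on an object; "squeeze" is the grip in N (left out, the last holds). Time passes only in rows, so rows that do not move let the fingers close. It gives the time, the measured TCP pose, the force, the opening and the grip force at its end, in the units of the state.
- readout.observe(): the state, without advancing time (a new reading comes with each control period).
- grab_frame(name): name is "scene" or "side" or "wrist"; returns the picture (400x640x3 uint8, blue, green, red); there is no depth.
- camera_info(name): a dict with "fx", "fy", "cx", "cy" (pixels), "T" (4x4, takes a point from camera to world coordinates); the wrist camera has in their place "hand_eye" (4x4, takes a point from camera to tool coordinates, whose origin is the TCP and whose axes are the flange's). Camera axes: x right, y up, looking along -z (the intrinsics and any distortion apply to the point x, -y, -z); pixel columns grow to the right and rows downward; lengths in m; the calibration is good to about 2 mm. The wrist camera is an equidistant fisheye: a pixel r from the principal point sees the ray r / f radians off the axis. A picture is of the moment at which its call begins: read the wrist's pose just before it. camera_info takes no time and is no camera call.
- workorder.job_done(): hands the job in; it is judged then, once.
The state is a dict: "clock": time; "qpos": joint angles; "qd": joint speeds; "joint_efforts": joint torques, N m; "position": TCP position; "tool_rot": TCP orientation; "force": force on the tool from outside, world axes, zero at the start; "moment": the same for the moment, N m; "grip_width": finger opening in m; "finger_force": force on a finger pad.
Only numpy, scipy, OpenCV 4.12 (cv2) and the standard library are available. Lean on these libraries where they do the work, as an engineer would, in place of code of your own. Each camera call takes 0.05 s, during which the arm holds its last target. There are 200 camera calls.

## Working session

There is one attempt and no reset: what is moved stays moved. The work goes in short steps, Python scripts to look and compute and a tool call to move; the robot and the scene stay as the last step left them, time stands still between calls to the robot, and variables do not carry over. Pictures are saved under pics/ and viewed, at most 10 in all, crops included, and the job is handed in when it is done.

Besides the shell and the picture viewer there is one more tool, called after "Emit:" in YAML: its name, and indented under it one key for each argument. drive_tool: Moves the arm, as the interface text tells. Shift numbers are shares of 0.1 m and turn numbers shares of 90 degrees, none past 1 either way. Its arguments: {"type":"object","properties":{"targets":{"type":"array","items":{"type":"object","properties":{"dx":{"type":"number","minimum":-1,"maximum":1},"dy":{"type":"number","minimum":-1,"maximum":1},"dz":{"type":"number","minimum":-1,"maximum":1},"yaw":{"type":"number","minimum":-1,"maximum":1},"fingers":{"type":"number"}}}},"squeeze":{"type":"number"}},"required":["targets"]}

```bash
mkdir -p pics
python3 - <<'E'
from workcell import readout, grab_frame, camera_info, bot
import cv2,numpy as np
np.set_printoptions(precision=4,suppress=True)
s=readout.observe(); print({k:s[k] for k in('clock','position','tool_rot','force','grip_width')},bot.pinch_z)
for n in('scene','side','wrist'):
    cv2.imwrite(f'pics/{n}0.png',grab_frame(n)); print(n,camera_info(n))
E
```

```text
{'clock': 0.0, 'position': array([0.1768, 0.5991, 0.2307]), 'tool_rot': array([-3.1404,  0.0001,  2.8547]), 'force': array([ 0.1682,  0.0797, -0.9939]), 'grip_width': 0.08512273163222316} 0.0187
scene {'fx': 476.9242082359963, 'fy': 476.9242082359963, 'cx': 317.94074599877854, 'cy': 204.2517229632272, 'T': array([[-0.4751,  0.4082, -0.7795, -0.5617],
       [-0.8799, -0.2226,  0.4198,  0.7444],
       [-0.0022,  0.8854,  0.4649,  0.6531],
       [ 0.    ,  0.    ,  0.    ,  1.    ]])}
side {'fx': 386.2481751435798, 'fy': 386.2481751435798, 'cx': 315.65507142204115, 'cy': 194.5011609731987, 'T': array([[ 0.9908,  0.0616, -0.1208,  0.298 ],
       [-0.1355,  0.4823, -0.8655, -0.6116],
       [ 0.005 ,  0.8738,  0.4862,  0.5746],
       [ 0.    ,  0.    ,  0.    ,  1.    ]])}
wrist {'fx': 309.70691628693146, 'fy': 309.70691628693146, 'cx': 317.36234145512935, 'cy': 197.46636084366372, 'hand_eye': array([[ 0.0001,  0.9598,  0.2806,  0.0725],
       [ 1.    ,  0.    , -0.0003, -0.    ],
       [-0.0003,  0.2806, -0.9598, -0.1426],
       [ 0.    ,  0.    ,  0.    ,  1.    ]])}
```

View pics/scene0.png

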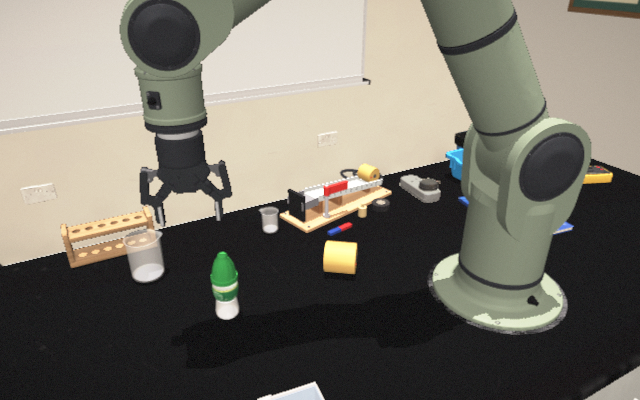

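View pics/side0.png

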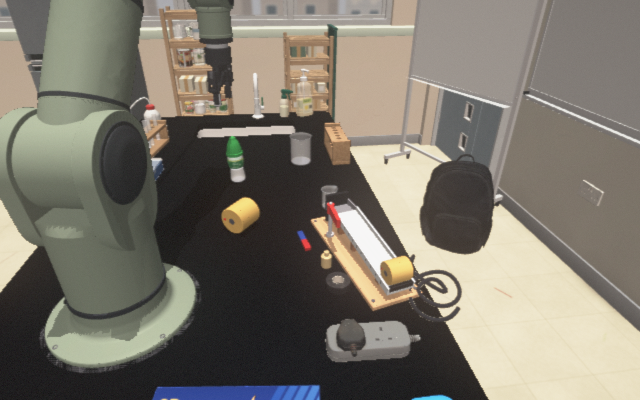

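View pics/wrist0.png

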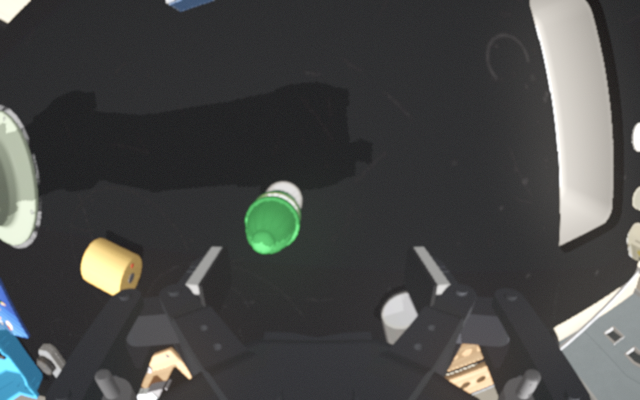

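```bash
cat > h.py <<'E'
import numpy as np,cv2
from workcell import readout, grab_frame, camera_info, bot
from scipy.spatial.transform import Rotation as R
np.set_printoptions(precision=4,suppress=True)
def ray(n,u,v,pose=None):
    c=camera_info(n); x=(u-c['cx'])/c['fx']; y=(v-c['cy'])/c['fy']
    if n=='wrist':
        r=np.hypot(x,y); d=np.array([np.sin(r)*x/max(r,1e-9),-np.sin(r)*y/max(r,1e-9),-np.cos(r)])
        p,rot=pose; T=np.eye(4); T[:3,:3]=R.from_euler('xyz',rot).as_matrix(); T[:3,3]=p
        T=T@c['hand_eye']
    else: d=np.array([x,-y,-1.]); T=c['T']
    return T[:3,3],T[:3,:3]@d
def hit(n,u,v,z,pose=None):
    o,d=ray(n,u,v,pose); return o+d*(z-o[2])/d[2]
def proj(n,P,pose=None):
    c=camera_info(n)
    if n=='wrist':
        T=np.eye(4); T[:3,:3]=R.from_euler('xyz',pose[1]).as_matrix(); T[:3,3]=pose[0]; T=T@c['hand_eye']
    else: T=c['T']
    q=T[:3,:3].T@(np.asarray(P)-T[:3,3]); a,b,w=q[0],-q[1],-q[2]
    if n=='wrist':
        r=np.hypot(a,b); t=np.arctan2(r,w); k=t/r
        return c['cx']+c['fx']*a*k,c['cy']+c['fy']*b*k
    return c['cx']+c['fx']*a/w,c['cy']+c['fy']*b/w
E
python3 - <<'E'
from h import *
for nm,u,v,z in [('corner low L',378,306,.012),('low R',415,290,.012),('hi L',311,218,.012),('roller',397,271,.059),('bigcyl',241,215,.04),('weight',326,266,0),('tape',339,281,0),('beaker',330,206,0),('magnet',304,241,0),('bottle',237,180,0),('plugstrip',350,335,.0)]:
    print(nm,hit('side',u,v,z))
for nm,u,v,z in [('low ',392,193,.012),('corner hi',308,228,.012),('hi2',282,217,.012),('roller',369,173,.059)]: print('scene',nm,hit('scene',u,v,z))
E
```

```text
corner low L [ 0.4985 -0.0745  0.012 ]
low R [ 0.5872 -0.0407  0.012 ]
hi L [0.4076 0.2621 0.012 ]
roller [ 0.5465 -0.0309  0.059 ]
bigcyl [0.2239 0.2561 0.04  ]
weight [0.4186 0.0735 0.    ]
tape [0.4387 0.02   0.    ]
beaker [0.4728 0.3378 0.    ]
magnet [0.3791 0.1766 0.    ]
bottle [0.1985 0.5405 0.    ]
plugstrip [ 0.4313 -0.1269  0.    ]
scene low  [ 0.4704 -0.0659  0.012 ]
scene corner hi [0.4071 0.2528 0.012 ]
scene hi2 [0.4942 0.2883 0.012 ]
scene roller [ 0.5406 -0.0268  0.059 ]
```

Emit:
drive_tool:
  targets:
    - {"dx":-0.3,"dy":-0.27,"dz":-0.3,"fingers":1}
    - {"dx":-0.3,"dy":-0.27,"dz":-0.2}
    - {"dx":-0.3,"dy":-0.27,"dz":-0.2}
    - {"dx":-0.3,"dy":-0.27,"dz":-0.2}
    - {"dx":-0.3,"dy":-0.27}
    - {"dx":-0.3,"dy":-0.27}
    - {"dx":-0.3,"dy":-0.27}
    - {"dx":-0.3,"dy":-0.27}
    - {"dx":-0.3,"dy":-0.27}
    - {"dx":-0.3,"dy":-0.27}
    - {"dx":-0.3,"dy":-0.27}
    - {"dx":-0.3,"dy":-0.27}
    - {"dx":-0.3,"dy":-0.27}
    - {"dx":-0.3,"dy":-0.27}
    - {"dx":-0.3,"dy":-0.27}
    - {"dx":-0.3,"dy":-0.27}
    - {"dx":-0.3,"dy":-0.27}

```text
invalid input
```

Emit:
drive_tool:
  targets:
    - {"yaw":0.093,"fingers":1}
    - {"yaw":0.093}
    - {"yaw":0.093}
    - {"yaw":0.093}
    - {"yaw":0.093}
    - {"yaw":0.093}
    - {"yaw":0.093}
    - {"yaw":0}
    - {"yaw":0}

```text
invalid input
```

Run:
```python
from h import *
s=readout.observe(); print(s['clock'],s['position'],s['tool_rot'],s['qpos'],s['grip_width'])
np.save('p1.npy',np.r_[s['position'],s['tool_rot']])
cv2.imwrite('pics/wrist1.png',grab_frame('wrist'))
```

```text
0.15 [0.1768 0.5992 0.2309] [-3.1407  0.0001  2.8547] [-1.3542  0.5219 -0.0363  1.5998  0.0212  1.0211 -0.1128] 0.08488388654280668
```

View pics/wrist1.png

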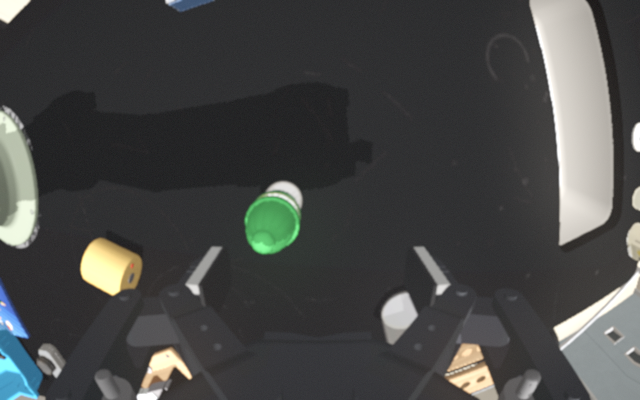

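The moves were refused, so the picture is unchanged: still the bottle under the tool. Each row probably needs every key.

Emit:
drive_tool:
  targets:
    - {"dx":-0.3,"dy":-0.27,"dz":-0.3,"yaw":0,"fingers":1}
    - {"dx":-0.3,"dy":-0.27,"dz":-0.2,"yaw":0,"fingers":1}
    - {"dx":-0.3,"dy":-0.27,"dz":-0.2,"yaw":0,"fingers":1}
    - {"dx":-0.3,"dy":-0.27,"dz":-0.2,"yaw":0,"fingers":1}
    - {"dx":-0.3,"dy":-0.27,"dz":0,"yaw":0,"fingers":1}
    - {"dx":-0.3,"dy":-0.27,"dz":0,"yaw":0,"fingers":1}
    - {"dx":-0.3,"dy":-0.27,"dz":0,"yaw":0,"fingers":1}
    - {"dx":-0.3,"dy":-0.27,"dz":0,"yaw":0,"fingers":1}
    - {"dx":-0.3,"dy":-0.27,"dz":0,"yaw":0,"fingers":1}
    - {"dx":-0.3,"dy":-0.27,"dz":0,"yaw":0,"fingers":1}
    - {"dx":-0.3,"dy":-0.27,"dz":0,"yaw":0,"fingers":1}
    - {"dx":-0.3,"dy":-0.27,"dz":0,"yaw":0,"fingers":1}
    - {"dx":-0.3,"dy":-0.27,"dz":0,"yaw":0,"fingers":1}
    - {"dx":-0.3,"dy":-0.27,"dz":0,"yaw":0,"fingers":1}
    - {"dx":-0.3,"dy":-0.27,"dz":0,"yaw":0,"fingers":1}
    - {"dx":-0.3,"dy":-0.27,"dz":0,"yaw":0,"fingers":1}
    - {"dx":-0.3,"dy":-0.27,"dz":0,"yaw":0,"fingers":1}

```text
clock: 1.9
position: [0.5366, 0.0136, 0.3212]
tool_rot: [3.141, 0.0, 2.855]
force: [0.1, 0.4, 0.8]
grip_width: -0.0002
finger_force: 0.0
```

Emit:
drive_tool:
  targets:
    - {"dx":0,"dy":0,"dz":0,"yaw":0.093,"fingers":1}
    - {"dx":0,"dy":0,"dz":0,"yaw":0.093,"fingers":1}
    - {"dx":0,"dy":0,"dz":0,"yaw":0.093,"fingers":1}
    - {"dx":0,"dy":0,"dz":0,"yaw":0.093,"fingers":1}
    - {"dx":0,"dy":0,"dz":0,"yaw":0.093,"fingers":1}
    - {"dx":0,"dy":0,"dz":0,"yaw":0.093,"fingers":1}
    - {"dx":0,"dy":0,"dz":0,"yaw":0.093,"fingers":1}
    - {"dx":0,"dy":0,"dz":0,"yaw":0,"fingers":1}
    - {"dx":0,"dy":0,"dz":0,"yaw":0,"fingers":1}

```text
clock: 2.8
position: [0.536, 0.0153, 0.3211]
tool_rot: [-3.141, 0.0, 1.837]
force: [0.4, 0.1, 0.1]
grip_width: 0.0
finger_force: 0.0
```

Run:
```python
from h import *
s=readout.observe(); print(s['clock'],s['position'],s['tool_rot'],s['qpos'],s['grip_width'],s['force'])
np.save('p1.npy',np.r_[s['position'],s['tool_rot']])
cv2.imwrite('pics/wrist2.png',grab_frame('wrist'))
```

```text
2.8 [0.536  0.0153 0.3211] [-3.1414  0.      1.837 ] [-0.5416  0.3221  0.5286  1.738  -0.1774  1.1293  0.307 ] 3.6936400201595326e-05 [0.4007 0.0627 0.1305]
```

View pics/wrist2.png

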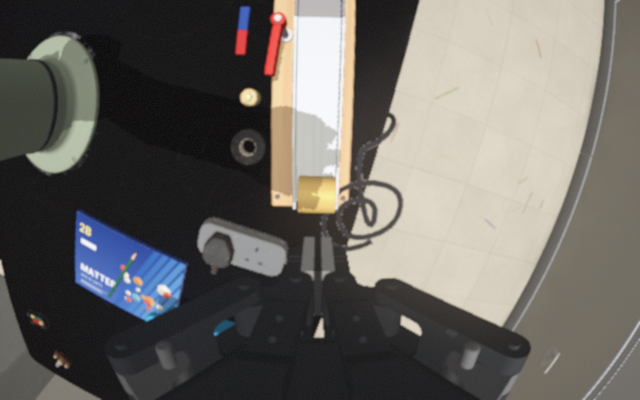

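Run:
```python
from h import *
p=np.load('p1.npy'); P=(p[:3],p[3:]); im=cv2.imread('pics/wrist2.png'); hsv=cv2.cvtColor(im,cv2.COLOR_BGR2HSV)
def big(m):
    n,l,st,c=cv2.connectedComponentsWithStats(m.astype(np.uint8)); i=1+np.argmax(st[1:,4]); return l==i,st[i],c[i]
H,S,V=cv2.split(hsv)
roi=np.zeros(H.shape,bool); roi[0:225,225:375]=1
red=roi&((H<6)|(H>174))&(S>150)&(V>90); red[:, :262]=0
m,st,c=big(red); print('red',st,c); rect=cv2.minAreaRect(np.argwhere(m)[:,::-1].astype(np.float32)); print(rect,[hit('wrist',*q,.103,P)[:2] for q in cv2.boxPoints(rect)])
np.save('red.npy',np.argwhere(m))
print('roller pix', hsv[195,318], 'wood',hsv[120,282],hsv[150,347],hsv[190,280])
wood=roi&(H>6)&(H<22)&(S>60)&(V>90)
L=[];Rr=[]
for v in range(40,200,8):
    xs=np.where(wood[v])[0]
    L.append(hit('wrist',xs.min()-.5,v,.012,P)); Rr.append(hit('wrist',xs.max()+.5,v,.012,P))
L=np.array(L);Rr=np.array(Rr)
for a in(L,Rr):
    f=cv2.fitLine(a[:,:2].astype(np.float32),cv2.DIST_HUBER,0,.01,.01).ravel(); print('edge',f,np.degrees(np.arctan2(f[1],f[0]))); print(a[::4,:2])
xs=[np.where(wood[:,u])[0].max()+.5 for u in (275,280,285,288)]; print('low edge rows',xs,[hit('wrist',u,v,.012,P)[:2] for u,v in zip((275,280,285,288),xs)])
rol=roi&(H>18)&(H<30)&(S>110)&(V>80); m,st,c=big(rol); print('roller',st,c, hit('wrist',*c,.075,P))
cv2.imwrite('pics/crop.png',cv2.resize(im[0:225,225:375],None,fx=3.5,fy=2.6,interpolation=cv2.INTER_CUBIC))
```

```text
red [264  13  22  63 671] [273.079  45.237]
((274.4496765136719, 44.473365783691406), (16.650724411010742, 62.49839782714844), 6.072456359863281) [array([0.4443, 0.1085]), array([0.4311, 0.1841]), array([0.4507, 0.186 ]), array([0.4637, 0.1108])]
roller pix [ 27  94 241] wood [ 16  94 190] [ 19  72 245] [ 16  94 188]
edge [ 0.2019 -0.9794  0.4559  0.0523] -78.35015
[[ 0.4515  0.1741]
 [ 0.4417  0.1222]
 [ 0.4074  0.0657]
 [ 0.4597  0.0295]
 [ 0.4711 -0.0172]]
edge [ 0.2374 -0.9714  0.5742  0.0647] -76.266075
[[0.5415 0.1993]
 [0.5527 0.1521]
 [0.564  0.1063]
 [0.5756 0.0607]
 [0.5862 0.0141]]
low edge rows [np.float64(206.5), np.float64(206.5), np.float64(206.5), np.float64(206.5)] [array([ 0.4914, -0.0742]), array([ 0.499 , -0.0721]), array([ 0.5064, -0.0701]), array([ 0.5109, -0.0688])]
roller [297 177  38  37 941] [312.7258 194.5377] [ 0.539 -0.023  0.075]
```

View pics/crop.png

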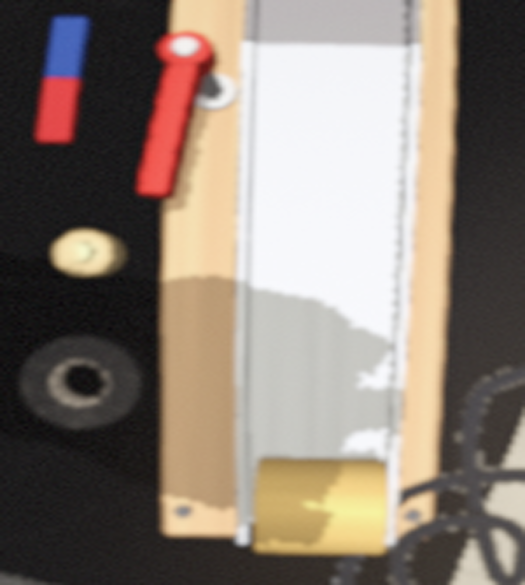

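Run:
```python
from h import *
p=np.load('p1.npy'); P=(p[:3],p[3:])
h=np.radians(103.7); u=np.array([np.cos(h),np.sin(h)]); n=np.array([np.sin(h),-np.cos(h)])
def show(nm,a,b,z):
    w=hit('wrist',a,b,z,P)[:2]; print(nm,w,'along',round(w@u,4),'right',round(w@n,4))
show('lipL',295,16.5,.062);show('lipR',345,16.5,.062)
show('hub',277.9,17.3,.103)
show('rolL',297.3,195,.082);show('rolR',335.9,195,.082)
show('roll far silhouette',318,175.8,.075);show('roll near',318,212.7,.059)
show('tipL',225+137/3.5,190/2.6,.103);show('tipR',225+172/3.5,195/2.6,.103)
show('low edge',280,206.5,.012)
show('wallL lo',225+240/3.5,540/2.6,.043);show('wallR lo',225+392/3.5,540/2.6,.043)
show('wallL mid',225+244/3.5,270/2.6,.065);show('wallR mid',225+405/3.5,270/2.6,.065)
# roller silhouettes: fit centre along-track with centre height .059 from two tangent planes
o=hit('wrist',318,175.8,.3,P)
c,d1=ray('wrist',318,175.8,P);_,d2=ray('wrist',318,212.7,P)
a1,a2=[np.arctan2(d[:2]@u,-d[2]) for d in(d1,d2)]
m=(a1+a2)/2; print('half ang',np.degrees((a1-a2)/2),'expected r/dist', 'centre along', c[:2]@u+np.tan(m)*(c[2]-.059), 'sin exp',25/((c[2]-.059)/np.cos(m)*1e3),np.sin((a1-a2)/2))
```

```text
lipL [0.4555 0.1971] along 0.0836 right 0.4892
lipR [0.5174 0.2142] along 0.0856 right 0.5534
hub [0.4425 0.1802] along 0.0702 right 0.4726
rolL [ 0.5196 -0.0268] along -0.1491 right 0.4985
rolR [ 0.5674 -0.0138] along -0.1478 right 0.548
roll far silhouette [0.539 0.003] along -0.1248 right 0.5244
roll near [ 0.5537 -0.0507] along -0.1804 right 0.526
tipL [0.4452 0.1106] along 0.002 right 0.4588
tipR [0.4572 0.111 ] along -0.0004 right 0.4705
low edge [ 0.499  -0.0721] along -0.1883 right 0.4677
wallL lo [ 0.5194 -0.0579] along -0.1793 right 0.4909
wallR lo [ 0.5794 -0.0416] along -0.1776 right 0.5531
wallL mid [0.4863 0.0839] along -0.0336 right 0.4923
wallR mid [0.5426 0.0993] along -0.032 right 0.5507
half ang 3.4122005184654687 expected r/dist centre along -0.15387574744360838 sin exp 0.05946854249817283 0.05951893663779543
```

The pictures show the roller at (317,195), lip at row 16, gate hub at (278,17) and its tip at (269,74). Everything agrees with the sizes given: ramp origin is about (0.5085, 0.1178), uphill heading 103.7°, gate about 0.24.

Emit:
drive_tool:
  targets:
    - {"dx":-0.2,"dy":-0.02,"dz":0,"yaw":0.017,"fingers":1}
    - {"dx":-0.25,"dy":0,"dz":0,"yaw":0,"fingers":1}
    - {"dx":-0.25,"dy":0,"dz":0.1,"yaw":0,"fingers":1}
    - {"dx":-0.24,"dy":0,"dz":0.2,"yaw":0,"fingers":1}
    - {"dx":0,"dy":0,"dz":0.32,"yaw":0,"fingers":1}
    - {"dx":0,"dy":0,"dz":0.32,"yaw":0,"fingers":1}
    - {"dx":0,"dy":0,"dz":0.32,"yaw":0,"fingers":1}
    - {"dx":0,"dy":0,"dz":0.32,"yaw":0,"fingers":1}
    - {"dx":0,"dy":0,"dz":0.32,"yaw":0,"fingers":1}
    - {"dx":0,"dy":0,"dz":0.32,"yaw":0,"fingers":1}
    - {"dx":0,"dy":0,"dz":0.32,"yaw":0,"fingers":1}
    - {"dx":0,"dy":0,"dz":0.15,"yaw":0,"fingers":1}
    - {"dx":0,"dy":0,"dz":0,"yaw":0,"fingers":1}

```text
clock: 4.15
position: [0.5556, -0.0768, 0.0508]
tool_rot: [-3.139, -0.001, 1.807]
force: [0.4, 0.1, 0.5]
grip_width: 0.0002
finger_force: 0.0
```

```bash
cat > st.py <<'E'
from h import *
import sys
h=np.radians(103.7); u=np.array([np.cos(h),np.sin(h)]); n=np.array([np.sin(h),-np.cos(h)]); O=np.array([.5085,.1178])
s=readout.observe(); d=s['position'][:2]-O
print('clock',s['clock'],'ramp',1e3*d@u,-1e3*d@n,1e3*s['position'][2],'rot',s['tool_rot'],'F up/left/z',s['force'][:2]@u,-s['force'][:2]@n,s['force'][2])
for c in sys.argv[1:]:
    nm,k=c.split(':'); cv2.imwrite(f'pics/{nm}{k}.png',grab_frame(nm)); np.save(f'p_{nm}{k}.npy',np.r_[s['position'],s['tool_rot']])
E
python3 st.py wrist:3
```

```text
clock 4.15 ramp -200.16786040929944 0.34306893231844526 50.77756794340397 rot [-3.1391 -0.0009  1.8069] F up/left/z -0.017664594539762865 -0.44745649444964075 0.4604991212036268
```

View pics/wrist3.png

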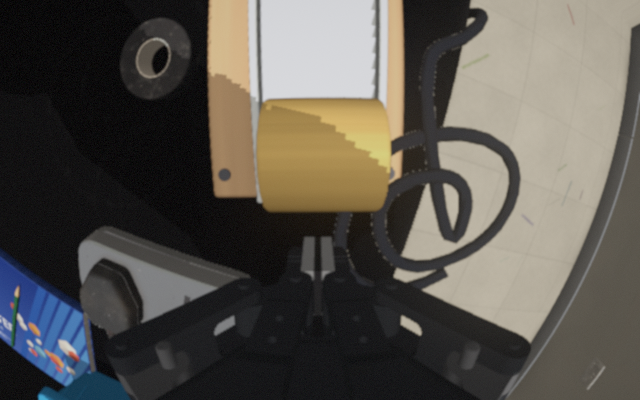

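The roller lies about 6 px right of the fingers, roughly 2 mm, with the fingers just behind it. I'll shift over and start pushing.

Emit:
drive_tool:
  targets:
    - {"dx":0.05,"dy":0.02,"dz":-0.006,"yaw":0,"fingers":1}
    - {"dx":0.05,"dy":0,"dz":-0.006,"yaw":0,"fingers":1}
    - {"dx":0.03,"dy":0,"dz":-0.004,"yaw":0,"fingers":1}
    - {"dx":0.02,"dy":0,"dz":-0.002,"yaw":0,"fingers":1}
    - {"dx":0.02,"dy":0,"dz":-0.002,"yaw":0,"fingers":1}
    - {"dx":0.02,"dy":0,"dz":-0.002,"yaw":0,"fingers":1}
    - {"dx":0.02,"dy":0,"dz":-0.002,"yaw":0,"fingers":1}
    - {"dx":0.02,"dy":0,"dz":-0.002,"yaw":0,"fingers":1}
    - {"dx":0.03,"dy":0,"dz":-0.004,"yaw":0,"fingers":1}
    - {"dx":0.03,"dy":0,"dz":-0.004,"yaw":0,"fingers":1}
    - {"dx":0.03,"dy":0,"dz":-0.004,"yaw":0,"fingers":1}
    - {"dx":0.04,"dy":0,"dz":-0.005,"yaw":0,"fingers":1}

```text
clock: 5.4
position: [0.5499, -0.041, 0.0564]
tool_rot: [-3.142, 0.0, 1.805]
force: [0.8, -1.0, -0.2]
grip_width: 0.0005
finger_force: 0.6
```

```bash
python3 st.py wrist:4
```

```text
clock 5.4 ramp -164.1178232656836 -2.655467477339414 56.44377265590018 rot [-3.1415  0.0001  1.8054] F up/left/z -1.19525728440098 -0.49259290334102446 -0.19998499764914557
```

View pics/wrist4.png

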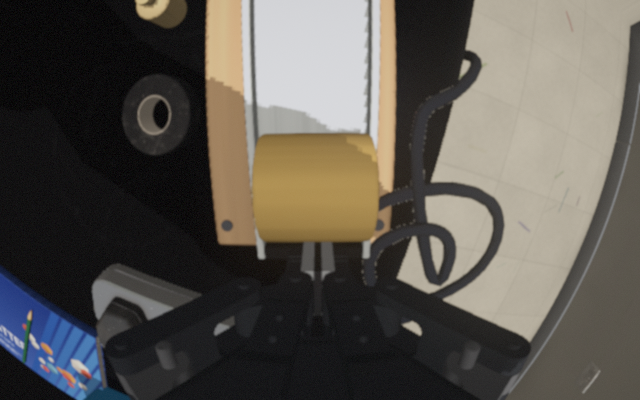

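```bash
cat > rol.py <<'E'
from h import *
import sys
h=np.radians(103.7); u=np.array([np.cos(h),np.sin(h)]); n=np.array([np.sin(h),-np.cos(h)]); O=np.array([.5085,.1178])
k=sys.argv[1]; z=float(sys.argv[2]); p=np.load(f'p_wrist{k}.npy'); P=(p[:3],p[3:])
hsv=cv2.cvtColor(cv2.imread(f'pics/wrist{k}.png'),cv2.COLOR_BGR2HSV); H,S,V=cv2.split(hsv)
m=((H>17)&(H<31)&(S>110)&(V>70)); m[:,:245]=0; m[:,395:]=0
N,l,st,c=cv2.connectedComponentsWithStats(m.astype(np.uint8)); i=1+np.argmax(st[1:,4]); print(st[i])
col=np.where(l[:,int(c[i][0])+12]==i)[0]; a=[]
for v in(col.min()-.5,col.max()+.5):
    o,d=ray('wrist',c[i][0]+12,v,P); a.append(np.arctan2(d[:2]@u,-d[2]))
mid=sum(a)/2; half=abs(a[0]-a[1])/2
x=(o[:2]-O)@u+np.tan(mid)*(o[2]-z)
print('roller ramp x',1e3*x,'rel TCP',1e3*(x-(p[:2]-O)@u),'sin half',np.sin(half),'exp',.025/((o[2]-z)/np.cos(mid)))
E
python3 rol.py 4 .062
```

```text
[  252   134   128   109 12996]
roller ramp x -127.51927021719897 rel TCP 36.59855304848464 sin half 0.17034349804959753 exp 0.17658962922343913
```

Emit:
drive_tool:
  targets:
    - {"dx":0.05,"dy":0,"dz":-0.006,"yaw":0,"fingers":1}
    - {"dx":0.05,"dy":0,"dz":-0.006,"yaw":0,"fingers":1}
    - {"dx":0.05,"dy":0,"dz":-0.006,"yaw":0,"fingers":1}
    - {"dx":0.05,"dy":0,"dz":-0.006,"yaw":0,"fingers":1}
    - {"dx":0.05,"dy":0,"dz":-0.006,"yaw":0,"fingers":1}
    - {"dx":0.05,"dy":0,"dz":-0.006,"yaw":0,"fingers":1}
    - {"dx":0.05,"dy":0,"dz":-0.006,"yaw":0,"fingers":1}
    - {"dx":0.05,"dy":0,"dz":-0.006,"yaw":0,"fingers":1}
    - {"dx":0.05,"dy":0,"dz":-0.006,"yaw":0,"fingers":1}
    - {"dx":0.05,"dy":0,"dz":-0.006,"yaw":0,"fingers":1}
    - {"dx":0.05,"dy":0,"dz":-0.006,"yaw":0,"fingers":1}
    - {"dx":0.05,"dy":0,"dz":-0.006,"yaw":0,"fingers":1}
    - {"dx":0.05,"dy":0,"dz":-0.006,"yaw":0,"fingers":1}
    - {"dx":0.05,"dy":0,"dz":-0.006,"yaw":0,"fingers":1}
    - {"dx":0.05,"dy":0,"dz":-0.006,"yaw":0,"fingers":1}
    - {"dx":0.05,"dy":0,"dz":-0.006,"yaw":0,"fingers":1}
    - {"dx":0.05,"dy":0,"dz":-0.006,"yaw":0,"fingers":1}
    - {"dx":0.05,"dy":0,"dz":-0.006,"yaw":0,"fingers":1}
    - {"dx":0.05,"dy":0,"dz":-0.006,"yaw":0,"fingers":1}
    - {"dx":0.05,"dy":0,"dz":-0.006,"yaw":0,"fingers":1}

```text
clock: 7.45
position: [0.5267, 0.0564, 0.0685]
tool_rot: [-3.142, 0.0, 1.805]
force: [0.6, -0.8, 0.4]
grip_width: -0.0
finger_force: 0.5
```

```bash
python3 st.py wrist:5; python3 rol.py 5 .074
```

```text
clock 7.45 ramp -63.91687469975387 -3.110066444685348 68.47515582300925 rot [-3.1416  0.      1.8054] F up/left/z -0.8884873010392939 -0.3726089249277551 0.35587497240283783
[  250   135   128   107 12771]
roller ramp x -27.324038843812108 rel TCP 36.59283585594175 sin half 0.17032635782872224 exp 0.17654690877506735
```

Emit:
drive_tool:
  targets:
    - {"dx":0.05,"dy":0,"dz":-0.004,"yaw":0,"fingers":1}
    - {"dx":0.05,"dy":0,"dz":-0.004,"yaw":0,"fingers":1}
    - {"dx":0.05,"dy":0,"dz":-0.004,"yaw":0,"fingers":1}
    - {"dx":0.05,"dy":0,"dz":-0.004,"yaw":0,"fingers":1}
    - {"dx":0.05,"dy":0,"dz":-0.004,"yaw":0,"fingers":1}
    - {"dx":0.05,"dy":0,"dz":-0.004,"yaw":0,"fingers":1}
    - {"dx":0.05,"dy":0,"dz":-0.004,"yaw":0,"fingers":1}
    - {"dx":0.05,"dy":0,"dz":-0.004,"yaw":0,"fingers":1}
    - {"dx":0.05,"dy":0,"dz":-0.004,"yaw":0,"fingers":1}
    - {"dx":0.05,"dy":0,"dz":-0.004,"yaw":0,"fingers":1}
    - {"dx":0.05,"dy":0,"dz":-0.004,"yaw":0,"fingers":1}
    - {"dx":0.05,"dy":0,"dz":-0.004,"yaw":0,"fingers":1}
    - {"dx":0.05,"dy":0,"dz":-0.004,"yaw":0,"fingers":1}
    - {"dx":0.05,"dy":0,"dz":-0.004,"yaw":0,"fingers":1}
    - {"dx":0.05,"dy":0,"dz":-0.004,"yaw":0,"fingers":1}
    - {"dx":0.05,"dy":0,"dz":-0.004,"yaw":0,"fingers":1}
    - {"dx":0.05,"dy":0,"dz":-0.004,"yaw":0,"fingers":1}
    - {"dx":0.05,"dy":0,"dz":-0.004,"yaw":0,"fingers":1}
    - {"dx":0.04,"dy":0,"dz":-0.003,"yaw":0,"fingers":1}
    - {"dx":0.03,"dy":0,"dz":-0.002,"yaw":0,"fingers":1}

```text
clock: 9.5
position: [0.5041, 0.1508, 0.0762]
tool_rot: [-3.142, -0.0, 1.806]
force: [0.1, -0.2, -0.4]
grip_width: 0.0002
finger_force: 0.5
```

```bash
python3 st.py wrist:6; python3 rol.py 6 .086
```

```text
clock 9.5 ramp 33.099510040052806 -3.5601845646963204 76.15538445492942 rot [-3.1416 -0.      1.8057] F up/left/z -0.20121951632930374 -0.029236848074450858 -0.40295285285769145
[  246   135   132   112 13754]
roller ramp x 69.89355534068002 rel TCP 36.794045300627225 sin half 0.17667213501481877 exp 0.18198253061947384
```

Emit:
drive_tool:
  targets:
    - {"dx":0.03,"dy":0,"dz":0,"yaw":0,"fingers":1}
    - {"dx":0.03,"dy":0,"dz":0,"yaw":0,"fingers":1}
    - {"dx":0.03,"dy":0,"dz":0,"yaw":0,"fingers":1}
    - {"dx":0.02,"dy":0,"dz":0,"yaw":0,"fingers":1}
    - {"dx":0.02,"dy":0,"dz":0,"yaw":0,"fingers":1}
    - {"dx":0.02,"dy":0,"dz":0,"yaw":0,"fingers":1}
    - {"dx":0.02,"dy":0,"dz":0,"yaw":0,"fingers":1}
    - {"dx":0.02,"dy":0,"dz":0,"yaw":0,"fingers":1}
    - {"dx":0.02,"dy":0,"dz":0,"yaw":0,"fingers":1}
    - {"dx":0.02,"dy":0,"dz":0,"yaw":0,"fingers":1}
    - {"dx":0.02,"dy":0,"dz":0,"yaw":0,"fingers":1}
    - {"dx":0.02,"dy":0,"dz":0,"yaw":0,"fingers":1}
    - {"dx":0.02,"dy":0,"dz":0,"yaw":0,"fingers":1}

```text
clock: 10.85
position: [0.4975, 0.1788, 0.0761]
tool_rot: [3.142, -0.0, 1.805]
force: [-0.2, 0.9, -0.3]
grip_width: -0.0001
finger_force: 0.0
```

```bash
python3 st.py wrist:7; python3 rol.py 7 .083
```

```text
clock 10.85 ramp 61.85536648339494 -3.7072152427355576 76.1336066958463 rot [ 3.1416 -0.      1.8055] F up/left/z 0.9642396378199892 -0.05137265356992343 -0.2555062462697064
[  245   103   131   112 13741]
roller ramp x 112.07751660165816 rel TCP 50.222150118263215 sin half 0.17984218544644262 exp 0.18181023020954745
```

The roller is parked (x = 112, no force on the fingers). Next I back off, rise, and go round to the outer side of the gate.

Emit:
drive_tool:
  targets:
    - {"dx":-0.1,"dy":0,"dz":0,"yaw":0,"fingers":1}
    - {"dx":-0.3,"dy":0,"dz":0,"yaw":0,"fingers":1}
    - {"dx":-0.4,"dy":0,"dz":0,"yaw":0,"fingers":1}
    - {"dx":0,"dy":0,"dz":-0.3,"yaw":0,"fingers":1}
    - {"dx":0,"dy":0,"dz":-0.3,"yaw":0,"fingers":1}
    - {"dx":0,"dy":-0.31,"dz":0,"yaw":0,"fingers":1}
    - {"dx":0,"dy":-0.31,"dz":0,"yaw":0,"fingers":1}
    - {"dx":0,"dy":-0.3,"dz":0,"yaw":0,"fingers":1}
    - {"dx":0.24,"dy":0,"dz":0,"yaw":0,"fingers":1}
    - {"dx":0.24,"dy":0,"dz":0,"yaw":0,"fingers":1}
    - {"dx":0,"dy":0,"dz":0,"yaw":0,"fingers":1}

```text
clock: 12.0
position: [0.415, 0.1278, 0.1362]
tool_rot: [3.141, -0.001, 1.808]
force: [0.2, -0.6, 0.7]
grip_width: 0.0003
finger_force: 0.0
```

```bash
python3 st.py wrist:8 scene:8
```

```text
clock 12.0 ramp 31.855248950632113 88.45821985925025 136.18139430319673 rot [ 3.1414 -0.0007  1.8081] F up/left/z -0.6367882265527149 -0.008229197334729543 0.6532716372222681
```

View pics/wrist8.png

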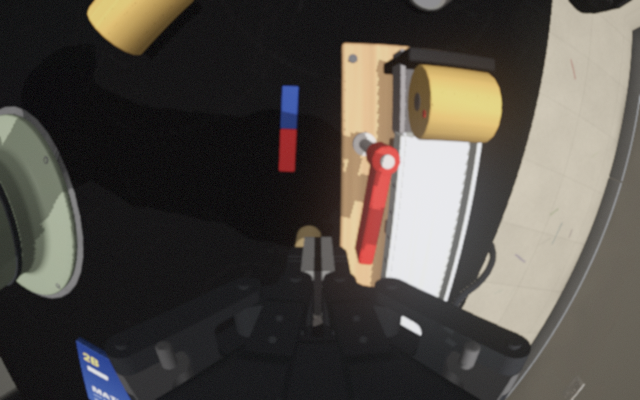

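The picture shows the roller at (458,103) against the stop and the gate untouched from (385,160) to (367,262). The tool is left of the arm, on its outer side. I'll descend and sweep.

Emit:
drive_tool:
  targets:
    - {"dx":0,"dy":0,"dz":0.25,"yaw":0,"fingers":1}
    - {"dx":0,"dy":0,"dz":0.23,"yaw":0,"fingers":1}
    - {"dx":-0.01,"dy":0.07,"dz":0,"yaw":0,"fingers":1}
    - {"dx":-0.01,"dy":0.08,"dz":0,"yaw":0,"fingers":1}
    - {"dx":-0.025,"dy":0.065,"dz":0,"yaw":0,"fingers":1}
    - {"dx":-0.025,"dy":0.065,"dz":0,"yaw":0,"fingers":1}
    - {"dx":-0.01,"dy":0.08,"dz":0,"yaw":0,"fingers":1}
    - {"dx":-0.01,"dy":0.08,"dz":0,"yaw":0,"fingers":1}
    - {"dx":0.02,"dy":0.06,"dz":0,"yaw":0,"fingers":1}
    - {"dx":0.02,"dy":0.06,"dz":0,"yaw":0,"fingers":1}
    - {"dx":0.02,"dy":0.06,"dz":0,"yaw":0,"fingers":1}
    - {"dx":0.04,"dy":0.06,"dz":0,"yaw":0,"fingers":1}
    - {"dx":0.04,"dy":0.05,"dz":0,"yaw":0,"fingers":1}
    - {"dx":0.04,"dy":0.05,"dz":0,"yaw":0,"fingers":1}

```text
clock: 13.5
position: [0.4895, 0.1535, 0.0881]
tool_rot: [-3.142, 0.0, 1.806]
force: [-1.0, -1.1, -0.5]
grip_width: -0.0
finger_force: 0.5
```

```bash
python3 st.py wrist:9
python3 - <<'E'
from h import *
p=np.load('p_wrist9.npy');P=(p[:3],p[3:])
hsv=cv2.cvtColor(cv2.imread('pics/wrist9.png'),cv2.COLOR_BGR2HSV);H,S,V=cv2.split(hsv)
m=(((H<6)|(H>174))&(S>150)&(V>90)).astype(np.uint8)
N,l,st,c=cv2.connectedComponentsWithStats(m)
for i in range(1,N):
    if st[i,4]>150: print(st[i],c[i],cv2.minAreaRect(np.argwhere(l==i)[:,::-1].astype(np.float32)))
E
```

```text
clock 13.5 ramp 39.18103852735099 10.036965342867095 88.11246008582452 rot [-3.1415  0.      1.8057] F up/left/z -0.8167421333469567 1.2353627695596303 -0.4755082961891809
[174 146  20  48 872] [183.594  169.6388] ((183.5519256591797, 169.79791259765625), (46.96245193481445, 18.70504379272461), 87.70938873291016)
[ 212  165  161   90 5015] [290.4674 210.8379] ((294.4278869628906, 207.78797912597656), (169.0463409423828, 49.79506301879883), 17.2414608001709)
```

Emit:
drive_tool:
  targets:
    - {"dx":0.04,"dy":0.03,"dz":0,"yaw":0,"fingers":1}
    - {"dx":0.04,"dy":0.02,"dz":0,"yaw":0,"fingers":1}
    - {"dx":0.04,"dy":0.02,"dz":0,"yaw":0,"fingers":1}
    - {"dx":0.03,"dy":0.02,"dz":0,"yaw":0,"fingers":1}
    - {"dx":0.02,"dy":0.01,"dz":0,"yaw":0,"fingers":1}
    - {"dx":0.01,"dy":0,"dz":0,"yaw":0,"fingers":1}

```text
clock: 14.15
position: [0.4949, 0.1731, 0.0882]
tool_rot: [3.141, 0.0, 1.806]
force: [1.0, -1.2, -0.2]
grip_width: 0.0002
finger_force: 0.3
```

```bash
cat > g.py <<'E'
from h import *
import sys
hsv=cv2.cvtColor(cv2.imread(f'pics/wrist{sys.argv[1]}.png'),cv2.COLOR_BGR2HSV);H,S,V=cv2.split(hsv)
m=(((H<6)|(H>174))&(S>150)&(V>90)).astype(np.uint8)
N,l,st,c=cv2.connectedComponentsWithStats(m)
for i in range(1,N):
    if st[i,4]>150: print(st[i],c[i],cv2.minAreaRect(np.argwhere(l==i)[:,::-1].astype(np.float32)))
E
python3 st.py wrist:10; python3 g.py 10; python3 rol.py 10 .082
```

```text
clock 14.15 ramp 56.91047763975358 0.12413131763159235 88.15191005483352 rot [3.1413 0.     1.8057] F up/left/z -1.432792282495924 -0.7215551143843704 -0.18732698746531287
[165 169  21  47 839] [174.9571 191.8296] ((174.88038635253906, 192.40682983398438), (45.92508316040039, 18.769380569458008), 86.72950744628906)
[ 196  199  166   51 5154] [278.312  225.7274] ((278.0755920410156, 221.59677124023438), (49.611595153808594, 165.06277465820312), 87.54597473144531)
[  261    93   119   104 10775]
roller ramp x 112.14236233794242 rel TCP 55.23188469818885 sin half 0.16558748132126652 exp 0.16696620531547626
```

Nearly across, at about 2.5°. I'll press on in 1 mm steps until the stop shows in the force.

Emit:
drive_tool:
  targets:
    - {"dx":0.01,"dy":0,"dz":0,"yaw":0,"fingers":1}
    - {"dx":0.01,"dy":0,"dz":0,"yaw":0,"fingers":1}
    - {"dx":0.01,"dy":0,"dz":0,"yaw":0,"fingers":1}
    - {"dx":0,"dy":0,"dz":0,"yaw":0,"fingers":1}

```text
clock: 14.6
position: [0.4943, 0.1749, 0.0882]
tool_rot: [3.141, 0.001, 1.805]
force: [2.2, -5.1, 0.4]
grip_width: -0.0004
finger_force: 2.7
```

```bash
python3 st.py wrist:11; python3 g.py 11; python3 rol.py 11 .082
```

```text
clock 14.6 ramp 58.871474631154214 0.23194645083651544 88.17899106515284 rot [3.1412 0.0009 1.8047] F up/left/z -5.445308580868103 -0.9331881656644261 0.4040507315048614
[165 172  21  46 828] [175.3249 194.4529] ((175.28424072265625, 194.47970581054688), (46.025596618652344, 18.59547996520996), 85.91438293457031)
[ 197  203  165   51 5139] [278.8784 227.5166] ((278.2614440917969, 223.5327911376953), (49.38187026977539, 164.28097534179688), 85.53914642333984)
[  261    98   119   103 11078]
roller ramp x 111.90071341985426 rel TCP 53.02923878870005 sin half 0.16400872449531506 exp 0.1666976368890748
```

Emit:
drive_tool:
  targets:
    - {"dx":0.01,"dy":0,"dz":0,"yaw":0,"fingers":1}
    - {"dx":0,"dy":0,"dz":0,"yaw":0,"fingers":1}
    - {"dx":-0.02,"dy":0,"dz":0,"yaw":0,"fingers":1}
    - {"dx":-0.1,"dy":0,"dz":0,"yaw":0,"fingers":1}
    - {"dx":-0.3,"dy":0,"dz":0,"yaw":0,"fingers":1}
    - {"dx":0,"dy":0,"dz":-0.4,"yaw":0,"fingers":1}
    - {"dx":0,"dy":0,"dz":-0.4,"yaw":0,"fingers":1}
    - {"dx":0,"dy":0,"dz":-0.2,"yaw":0,"fingers":1}
    - {"dx":0,"dy":0,"dz":0,"yaw":0,"fingers":1}
    - {"dx":0,"dy":0,"dz":0,"yaw":0,"fingers":1}

```text
clock: 15.65
position: [0.5035, 0.1357, 0.1881]
tool_rot: [3.141, -0.0, 1.806]
force: [-0.0, 0.3, 0.4]
grip_width: 0.0
finger_force: 0.0
```

```bash
python3 st.py wrist:12
```

```text
clock 15.65 ramp 18.61090668916272 0.6084152718019675 188.05859263571878 rot [ 3.1412 -0.0005  1.8056] F up/left/z 0.2615323691287839 -0.032196772067633155 0.36567548126877214
```

View pics/wrist12.png

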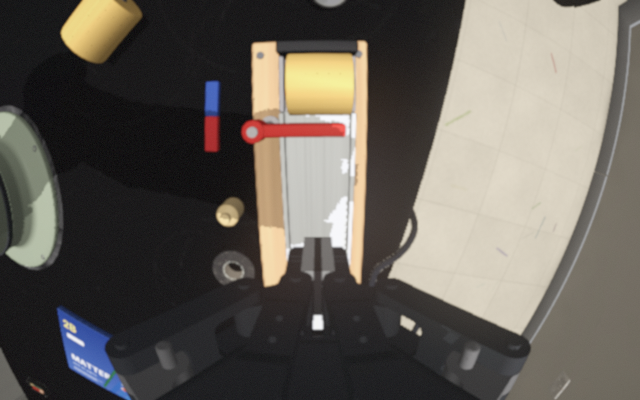

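The gate stands square across the gutter, from (252,132) to (343,130). The roller at (319,84) rests against the stop, and the tool is clear of both.

```bash
python3 -c "
from workcell import workorder
print(workorder.job_done())"
```

```text
the job is handed in; nothing more can be done
None
```

The job is handed in: the roller is parked against the end stop, the gate stands fully across the gutter behind it, the tool is clear, and the weight, tape, beaker and magnet were not touched.

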